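# Stand the tipped tea tin up, set its double lid on and lift off the outer lid alone

## Robot

A 6-joint arm with a two-finger parallel gripper is mounted at the origin on a cart in front of the work surface, level with it; the furniture and walls round the work are solid. World frame = base frame: x ahead of the robot, y to its left, z up, the work surface at z = 0. Lengths are in mm, angles in degrees, forces in N, time in s.
With the tool pointing down it reaches from about 350 to 925 mm from the base axis. Payload 6.4 kg.
Tool frame: the origin (TCP) lies at the very end of the fingers, on their centre line; the grasp point (between the pads) lies 19 mm behind it; z points along the fingers, y is the line along which they close (so a half turn about z gives the same grasp; the last joint's range is limited). The gripper opens to 85 mm and grips with 20 to 120 N. Pads are 22 mm wide; open, the fingers measure 114 mm over their backs; the gripper's body (76 mm by 85 mm) begins 54 mm behind the grasp point. The pads swing forward as they close: fully open they stand 13 mm farther back than shut.
Start: joints at [58.952, 14.043, 89.255, -0, 76.702, -9.975], TCP at [233.714, 606.541, 231.29] pointing down, gripper open.
Joint ranges: [-179.41, 179.41], [-58.25, 129.5], [7.25, 145.43], [-54.29, 234.29], [11.92, 165.04], [-157.13, 157.13]. Speed limits (degrees/s): [147.25, 147.25, 180, 180, 180, 180].

## Interface

Orientations are given as a 3x3 rotation matrix whose columns are the frame's x, y, z axes.
In Python, from station import sensors, snapshot, get_calibration, robot, search_frame, outline_of gives the robot as it stands.
- The arm moves only by the shell command python3 -m inch 'ROWS' [FORCE]. ROWS is JSON, a list that holds one entry, the list of rows, each a list of 5 numbers: the finger opening in mm, from 0 to 85.4, then the shift along the tool's x, y, z in units of 30 mm (1.0 is 30 mm), then the turn about the tool's z in units of 6 degrees (1.0 is 6 degrees). In form: [[[claw, dx, dy, dz, spin], ...]]. A call has exactly 10 rows; each row shifts and turns the commanded pose from where the row before left it, along the tool's axes as they then stand; what a row does not reach is not made up. A row lasts 1/12 s, in which the tool goes at most 41.7 mm and 7.16 degrees, less where a joint would pass 70% of its speed; a pose out of reach is approached as far as the arm can. A call is refused whole if a number of a shift passes 1 or a number of a turn 1, either way. A call with a gripper value outside its range is refused whole. The fingers move at their own pace and stop on an object; FORCE is the grip in N (left out, the last holds). Time passes only in rows, so rows that do not move let the fingers close, or fill a call up. It gives the time, the measured TCP pose, the force, the opening and the grip force at its end, in the units of the state.
- sensors.read_state(): the state, without advancing time (a new reading comes with each control period).
- snapshot(name): name is "scene" or "side" or "wrist"; returns (picture, depth): 480x640x3 uint8, blue, green, red; 480x640 float32, mm along the optical axis (not along the pixel's ray), 0 where there is no reading.
- get_calibration(name): a dict with "fx", "fy", "cx", "cy" (pixels), "k1" (the pictures are not rectified: a ray, as slopes to the right and down, at radius r is drawn at 1 + k1 r^2 times it, then the intrinsics apply), "extrinsics" (4x4, takes a point from camera to world coordinates). Camera axes: x right, y down, z forward; pixel columns grow to the right and rows downward; lengths in mm; the calibration is good to about 2 mm. A picture is of the moment at which its call begins: read the wrist's pose just before it. get_calibration takes no time and is no camera call; for the wrist camera it gives the pose at the moment of the call.
- robot.job_done(): hands the job in; it is judged then, once.
Trained networks look in the newest picture that a camera, given by its name, has taken for a name from the list of things; names that differ only in an ending like _2 or _b are one class to them, and where a whole thing is asked for, a point or a joint stands for the part that bears it (a point fixed in the world has none). Each returns a list of dicts, best first, with "confidence" (0 to 1); they miss things now and then, are a little off and sometimes report something else, mostly with a low value. They report only what shows in the picture. A call takes as long as a camera call. They do not tell look-alikes from the thing itself.
- search_frame(target, camera): "rect" ([left, top, right, bottom] in pixels, round what is visible of it).
- outline_of(target, camera): "mask" (480x640 bool, what is visible of it) and "rect" ([left, top, right, bottom] in pixels, round what is visible of it).
The state is a dict: "t": time; "joint_positions": joint angles; "joint_velocities": joint speeds; "joint_torque": joint torques, N m; "ee_pos": TCP position; "tool_rot": TCP orientation; "wrist_force": force on the tool from outside, world axes, zero at the start; "wrist_torque": the same for the moment, N m; "gripper_width": opening from 0.0 (shut) to 1.0 (fully open); "finger_force": force on a finger pad.
Only numpy, scipy, OpenCV 4.12 (cv2) and the standard library are available. Lean on these libraries where they do the work, as an engineer would, in place of code of your own. Each camera call takes 0.05 s, during which the arm holds its last target. There are 200 camera calls.

## Task

The square tea tin has tipped over on the cork mat: stand it upright again on the mat between its two neighbours, without disturbing them or the egg timer. Then take its nested double lid by the inner lid's knob and lower it gently onto the tin, not letting go until the inner lid is fully seated in the neck. Finally grip the outer lid by its collar and lift it alone, straight up until it is clear above the knob, with the inner lid staying seated, and finish there, still holding the outer lid level over the tin so that the seal can be checked.

Things in the scene. Friction and masses are not known exactly. Their poses are not given: they have to be found in the camera images.
- tea_tin: square steel tea tin 56 x 56 x 84 mm with a round neck on top (outside 46, bore 40, 14 mm high; rim 98 mm above the underside), about 0.22 kg, open. Origin: centre of the underside; z runs along the tin to the mouth, x and y square to its flat sides. It starts lying on a flat side on the cork mat, mouth roughly to the robot's left (+y)
- tin_mouth (a point): centre of the tin's mouth, on the tin's axis, level with the rim of the neck
- inner_lid: inner lid, about 0.1 kg: tapered round plug 37 mm across, 14 deep, under a flange 46 across, 3 thick, and a straight upright wooden knob 16 across, its top 72 mm above the plug's foot. Origin: centre of the foot, z up. Starts standing on its plug on the table at the right, outer lid loose on its flange. Seated: flange on the neck's rim, origin 84 mm above the tin's underside
- knob_top (a point): centre of the top of the inner lid's knob
- outer_lid: outer lid, about 0.08 kg: round cap 56 mm across, skirt inside 52, with a wooden collar 34 across (hole 21) round the knob, which stands up 30 mm above it. Rests unfastened on the inner lid's flange: lifting the knob carries both, lifting the collar this lid alone. Origin: centre of the skirt's lower edge, 8 mm above the inner lid's when nested, z up; plate top at 12 mm, collar top at 34
- collar_top (a point): centre of the top of the outer lid's collar
- runner: flat cork mat, 340 x 170 x 4 mm, fixed to the table, long side roughly away from the robot. Origin: centre of its underside; x along its long side
- pepper_mill: small round shaker with a grey cap, 44 mm across, 90 mm tall, loose, at one end of the mat, 115 mm from its middle. Origin: centre of the underside
- spice_jar: round glass spice jar with a screw cap, 46 mm across, 106 mm tall, loose, at the other end of the mat, 115 mm from its middle. Origin: centre of the underside
- timer: round egg timer, 60 mm across, 57 mm tall, loose on the table behind the lids. Origin: centre of the underside
Not all that is in view belongs to the job. Leave any turquoise look-alike of the tea_tin alone.

How it is judged (in metres and radians):
On the way, in this order (a step that is already met when the one before it is completed fails the run):
1. the tin stands upright on the mat between its neighbours, let go and at rest (angle between tea_tin's own z axis and vertical below 0.06 rad and x of tea_tin in the frame of runner between -0.05 and 0.05 m and y of tea_tin in the frame of runner between -0.05 and 0.05 m and z of tea_tin in the frame of runner between 0 and 0.008 m and contact force between the fingers and tea_tin below 0.1 N and linear speed of tea_tin below 0.02 m/s), for 0.2 s.
2. the nested lids are down on the tin with the inner lid seated in the neck while its knob is still held (z of inner_lid in the frame of tea_tin between 0.08 and 0.088 m and horizontal distance between inner_lid and tea_tin below 0.006 m and z of outer_lid in the frame of inner_lid between 0.003 and 0.013 m and horizontal distance between outer_lid and inner_lid below 0.007 m and contact force between the fingers and inner_lid above 0.5 N), for 0.1 s.
At the end, for the whole second after the job is handed in: Tin upright (0.06 rad), within 50 mm of the mat's middle each way; inner lid seated (up to 2.5 mm high), centred within 5 mm, untouched; outer lid gripped, still, level (0.25 rad), within 50 mm of the tin's axis, 160 to 320 mm above its underside; mill, jar, timer within 30 mm (angle between tea_tin's own z axis and vertical below 0.06 rad and x of tea_tin in the frame of runner between -0.05 and 0.05 m and y of tea_tin in the frame of runner between -0.05 and 0.05 m and z of tea_tin in the frame of runner between 0 and 0.008 m and z of inner_lid in the frame of tea_tin between 0.08 and 0.0865 m and horizontal distance between inner_lid and tea_tin below 0.005 m and angle between the z axis of inner_lid and the z axis of tea_tin, either way round below 0.07 rad and z of outer_lid in the frame of tea_tin between 0.16 and 0.32 m and horizontal distance between outer_lid and tea_tin below 0.05 m and angle between outer_lid's own z axis and vertical below 0.25 rad and contact force between the fingers and outer_lid above 1 N and contact force between outer_lid and inner_lid below 0.05 N and contact force between outer_lid and tea_tin below 0.05 N and contact force between the arm and tea_tin below 0.1 N and contact force between the arm and inner_lid below 0.1 N and linear speed of outer_lid below 0.03 m/s and linear speed of inner_lid below 0.02 m/s and distance of each of pepper_mill, spice_jar, timer from where it was at the start of the episode below 0.03 m and angle between each of pepper_mill, spice_jar, timer's own z axis and vertical below 0.2 rad); the arm keeps its last pose, push and grip.
It fails at once if the outer lid is parted from the inner lid while the inner lid is not seated in the tin (distance between outer_lid and inner_lid above 0.035 m and not (z of inner_lid in the frame of tea_tin between 0.08 and 0.088 m and horizontal distance between inner_lid and tea_tin below 0.006 m)).
It fails at once if the inner lid is lifted out of its seat along with the outer lid (contact force between the fingers and outer_lid above 0.5 N and contact force between the fingers and inner_lid below 0.1 N and horizontal distance between inner_lid and tea_tin below 0.03 m and z of inner_lid in the frame of tea_tin above 0.089 m and angle between tea_tin's own z axis and vertical below 0.2 rad).
It fails at once if the lids are pressed or dropped hard onto the tin (over 40 N) (contact force between any of inner_lid, outer_lid and tea_tin above 40 N).
It fails at once if a neighbour or the timer is knocked over or pushed away (distance of any of pepper_mill, spice_jar, timer from where it was at the start of the episode above 0.03 m or angle between any of pepper_mill, spice_jar, timer's own z axis and vertical above 0.4 rad).
It also fails if it takes over 59 s, if anything falls off the work surface, if the arm or the gripper's body presses on something with over 40 N, if the wrist force passes 120 N, or if a joint passes its speed limit or range.

## Working session

There is one attempt and no reset: what is moved stays moved. The work goes in short steps, Python scripts to look and compute and a shell command to move; the robot and the scene stay as the last step left them, time stands still between calls to the robot, and variables do not carry over. Pictures are saved under pics/ and viewed, at most 10 in all, crops included, and the job is handed in when it is done.

```bash
ls; mkdir -p pics
cat > h.py <<'E'
import numpy as np, cv2
from station import sensors, snapshot, get_calibration, robot, search_frame, outline_of
def cloud(cam, d, c=None):
    c=c or get_calibration(cam)
    K=np.array([[c['fx'],0,c['cx']],[0,c['fy'],c['cy']],[0,0,1.]])
    v,u=np.mgrid[:480,:640]
    p=cv2.undistortPoints(np.stack([u,v],-1).reshape(-1,1,2).astype(np.float64),K,np.array([c['k1'],0,0,0.])).reshape(480,640,2)
    P=np.dstack([p[...,0]*d,p[...,1]*d,d])
    E=np.array(c['extrinsics'])
    W=P@E[:3,:3].T+E[:3,3]; W[d<=0]=np.nan
    return W
E
python3 - <<'E'
from h import *
s=sensors.read_state(); print(s['ee_pos'],s['tool_rot'],s['gripper_width'])
ims=[]
for cam in ('scene','side'):
    im,d=snapshot(cam); W=cloud(cam,d); ims.append(im)
    np.savez(f'{cam}0.npz',im=im,W=W)
    for n in ('tea_tin','inner_lid','outer_lid','runner','pepper_mill','spice_jar','timer','knob_top','collar_top'):
        for o in outline_of(n,cam)[:2]:
            if o['confidence']<.3: continue
            p=W[o['mask']]; p=p[~np.isnan(p[:,0])]
            print(cam,n,round(o['confidence'],2),np.round(o['rect']),len(p),*( [np.round(np.percentile(p,q,axis=0)) for q in (3,50,97)] if len(p) else []))
cv2.imwrite('pics/a.png',ims[0]);cv2.imwrite('pics/b.png',ims[1])
E
```

```text
pics
[233.41563306 606.0441051  230.17393998] [[-9.33124737e-01  3.59551470e-01 -9.82673292e-04]
 [ 3.59552675e-01  9.33123283e-01 -1.67721894e-03]
 [ 3.13908792e-04 -1.91837730e-03 -9.99998111e-01]] 0.9963685950563821
scene tea_tin 0.79 [278. 166. 322. 219.] 1711 [490.  85.   9.] [514. 109.  55.] [547. 171.  62.]
scene tea_tin 0.73 [246. 264. 295. 327.] 2437 [ 308. -111.    3.] [335. -79.  54.] [367. -19.  57.]
scene inner_lid 0.69 [355. 301. 364. 322.] 215 [ 417. -189.   39.] [ 422. -185.   63.] [ 430. -176.   73.]
scene outer_lid 0.68 [340. 311. 377. 342.] 804 [ 399. -207.   13.] [ 415. -192.   21.] [ 448. -164.   42.]
scene runner 0.7 [200. 169. 393. 264.] 7419 [351.  41.   1.] [476.  98.   4.] [672. 208.   6.]
scene pepper_mill 0.84 [231. 187. 255. 231.] 828 [381. 122.   9.] [394. 129.  52.] [412. 145.  93.]
scene pepper_mill 0.42 [408. 250. 439. 286.] 1070 [ 563. -173.    5.] [ 578. -156.   36.] [ 607. -129.   56.]
scene spice_jar 0.63 [335. 132. 357. 190.] 1279 [605. 105.   8.] [618. 114.  70.] [646. 147. 111.]
scene timer 0.62 [411. 247. 439. 282.] 1055 [ 563. -173.    6.] [ 
[... 360 characters left out ...]
0.66 [200. 255. 249. 317.] 2535 [ 312. -111.    3.] [344. -79.  54.] [378. -21.  57.]
side inner_lid 0.58 [280. 310. 292. 338.] 236 [ 420. -189.   33.] [ 427. -185.   59.] [ 435. -173.   73.]
side outer_lid 0.61 [263. 329. 305. 364.] 969 [ 402. -208.    9.] [ 426. -193.   20.] [ 451. -167.   42.]
side runner 0.7 [225. 180. 409. 251.] 7346 [356.  42.   1.] [491.  98.   4.] [677. 203.   6.]
side pepper_mill 0.83 [241. 174. 260. 218.] 848 [385. 122.   3.] [403. 129.  51.] [422. 166.  92.]
side timer 0.87 [373. 286. 408. 330.] 1277 [ 567. -172.    5.] [ 589. -159.   38.] [ 616. -130.   55.]
side collar_top 0.68 [270. 326. 302. 363.] 920 [ 403. -208.   10.] [ 426. -193.   20.] [ 450. -168.   42.]
```

View pics/a.png

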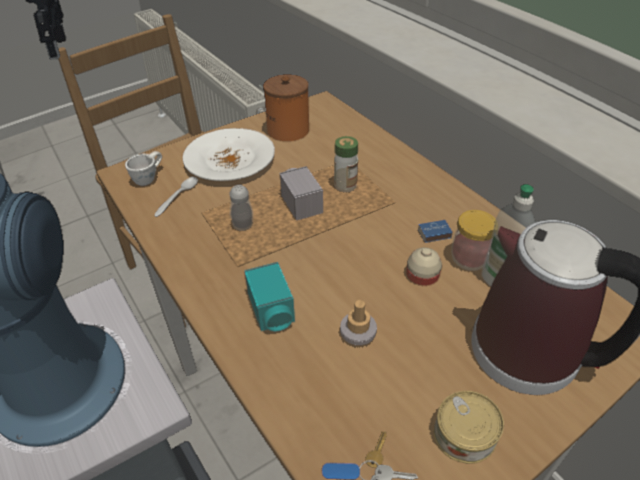

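Run:
```python
from h import *
for cam in ('scene','side'):
    z=np.load(cam+'0.npz');W=z['W'].reshape(-1,3)
    W=W[~np.isnan(W[:,0])]
    def box(lo,hi): return W[np.all((W>lo)&(W<hi),axis=1)]
    p=box([460,60,55],[590,200,70]);  print(cam,'tin top',len(p),cv2.minAreaRect(p[:,:2].astype(np.float32)),np.median(p[:,2]))
    p=p[p[:,2]>56]; print(np.percentile(p,[2,98],axis=0))
    for n,lo,hi in (('knob',[390,-220,68],[460,-140,82]),('collar',[390,-220,38],[460,-140,46]),('cap',[370,-230,17],[480,-130,23]),('mill',[360,90,86],[440,180,100]),('jar',[580,80,102],[680,170,120]),('timer',[540,-200,50],[640,-100,62])):
        p=box(lo,hi)
        if len(p)>4: print(n,len(p),np.round(cv2.minEnclosingCircle(p[:,:2].astype(np.float32))[0],1),np.round(cv2.minEnclosingCircle(p[:,:2].astype(np.float32))[1],1),np.median(p[:,2]).round(1))
    p=box([300,0,1.5],[720,260,7.5]);
    m=(p[:,1]<215)
    print('mat',cv2.minAreaRect(p[m][:,:2].astype(np.float32)))
```

```text
scene tin top 874 ((524.4406127929688, 135.04669189453125), (98.38325500488281, 57.46866226196289), 78.83647155761719) 59.80682115931961
[[492.3652826   87.59385548  56.7938838 ]
 [552.64402678 171.12367691  62.18750716]]
knob 86 [ 424.5 -181.7] 8.9 71.3
collar 196 [ 424.  -181.6] 17.3 41.2
cap 437 [ 424.7 -181.1] 28.3 20.0
mill 142 [398.4 138.5] 15.3 90.8
jar 318 [629.4 127.4] 25.2 109.7
timer 110 [ 590.7 -146.7] 15.1 54.0
mat ((510.5425109863281, 107.37059020996094), (214.5213165283203, 418.6609802246094), 89.73200225830078)
side tin top 867 ((526.6484375, 133.97291564941406), (95.64358520507812, 56.555702209472656), 78.53524017333984) 59.5214190888812
[[495.51320014  87.28773014  57.11434061]
 [555.36531433 172.54166508  61.78601966]]
knob 83 [ 426.7 -180.1] 7.9 71.7
collar 218 [ 427.7 -181.5] 17.0 41.3
cap 474 [ 427.4 -181.5] 28.0 19.5
mill 126 [402.8 140.3] 14.6 90.4
jar 331 [629.4 127.9] 24.2 109.3
timer 145 [ 595.2 -146.5] 14.8 52.8
mat ((509.9900817871094, 107.53144836425781), (419.7884521484375, 214.53997802734375), 0.012585620395839214)
```

The picture shows the steel tin lying at about (300,193) px between the mill (242,208) and the jar (346,165). The nested lids stand at (359,322) and the timer at (424,266). The turquoise tin at (270,297) is the look-alike.

```bash
python3 - <<'E'
from h import *
for cam in ('scene','side'):
    W=np.load(cam+'0.npz')['W'].reshape(-1,3); W=W[~np.isnan(W[:,0])]
    p=W[np.all((W>[460,60,57.5])&(W<[590,200,70]),axis=1)][:,:2]
    r=cv2.minAreaRect(p.astype(np.float32)); print(cam,len(p),r)
E
cat >> h.py <<'E'
def go(x,y,z,yang=None):
    "total shift in tool axes (units) to TCP x,y,z after spin so that tool y is at yang deg"
    s=sensors.read_state(); R=np.array(s['tool_rot']); p=np.array(s['ee_pos'])
    a=np.degrees(np.arctan2(R[1,1],R[0,1])); sp=0
    if yang is not None: sp=-((yang-a+90)%180-90); a=a-sp
    c,q=np.cos(np.radians(a)),np.sin(np.radians(a))
    yx=np.array([c,q,0]); zx=np.array([0,0,-1.]); xx=np.cross(yx,zx); d=np.array([x,y,z])-p
    print('t',round(s['t'],2),'tcp',p.round(1),'yang',round(a+sp,2),'w',round(s['gripper_width']*85.4,1),'F',np.round(s['wrist_force'],1),'ff',np.round(s['finger_force'],1))
    print('after spin units',round(sp/6,3),'shift units',np.round([d@xx/30,d@yx/30,d@zx/30],3),'tool x',xx.round(3))
E
python3 -m inch '[[[85,0,0,0,1],[85,0,0,0,1],[85,0,0,0,1],[85,0,0,0,1],[85,0,0,0,1],[85,0,0,0,1],[85,0,0,0,1],[85,0,0,0,1],[85,0,0,0,1],[85,0,0,0,1]]]' 30
```

```text
scene 812 ((523.4580688476562, 130.0680694580078), (88.2339859008789, 57.46866226196289), 78.83647155761719)
side 809 ((526.234619140625, 130.90313720703125), (89.1651382446289, 56.523738861083984), 78.852294921875)
t: 1.83
ee_pos: [233.7, 606.5, 231.3]
tool_rot: [[-0.15, 0.989, 0.0], [0.989, 0.15, 0.0], [0.0, 0.0, -1.0]]
wrist_force: [0.5, -0.6, 0.4]
gripper_width: 0.993
finger_force: 0.0
```

```bash
python3 -m inch '[[[85,0,0,0,1],[85,0,0,0,1],[85,0,0,0,1],[85,0,0,0,0.27],[85,0,0,0,0],[85,-0.9,0.9,0,0],[85,-0.9,0.9,0,0],[85,-0.9,0.9,0,0],[85,-0.9,0.9,0,0],[85,-0.9,0.9,0,0]]]' >/dev/null; python3 -c "
from h import *
go(530,158,120,-11.15)"
```

```text
t 2.67 tcp [341.9 447.4 231.4] yang -10.6 w 85.0 F [ 0.6  0.3 -0.6] ff 0.0
after spin units 0.092 shift units [-8.252  8.016  3.714] tool x [0.193 0.981 0.   ]
```

```bash
python3 -m inch '[[[85,-0.92,0.9,0,0.09],[85,-0.92,0.9,0,0],[85,-0.92,0.9,0,0],[85,-0.92,0.9,0,0],[85,-0.92,0.9,0,0],[85,-0.92,0.9,0,0],[85,-0.9,0.9,0,0],[85,-0.9,0.9,0.3,0],[85,-0.7,0.6,0.5,0],[85,0,0,0.7,0]]]' >/dev/null; python3 -m inch '[[[85,0,0,0.7,0],[85,0,0,0.7,0],[85,0,0,0.5,0],[85,0,0,0.3,0],[85,0,0,0,0],[85,0,0,0,0],[85,0,0,0,0],[85,0,0,0,0],[85,0,0,0,0],[85,0,0,0,0]]]' >/dev/null
python3 - <<'E'
from h import *
go(530,158,13,-11.15)
c=get_calibration('wrist'); im,d=snapshot('wrist'); W=cloud('wrist',d,c); cv2.imwrite('pics/w1.png',im)
p=W.reshape(-1,3); p=p[~np.isnan(p[:,0])]
for lo in (50,57):
  q=p[np.all((p>[460,60,lo])&(p<[590,210,70]),axis=1)]
  if len(q): print(lo,len(q),cv2.minAreaRect(q[:,:2].astype(np.float32)),np.median(q[:,2]))
E
```

```text
t 4.33 tcp [524.8 167.6 121.2] yang -11.22 w 84.6 F [-0.3  0.7 -0.6] ff 0.0
after spin units -0.012 shift units [-0.279  0.232  3.606] tool x [0.193 0.981 0.   ]
50 15892 ((525.507080078125, 136.44210815429688), (99.22111511230469, 56.7911491394043), 78.13925170898438) 58.891101545225595
57 14332 ((524.0829467773438, 129.65859985351562), (85.59504699707031, 56.44432830810547), 78.39741516113281) 58.97211211030054
```

View pics/w1.png

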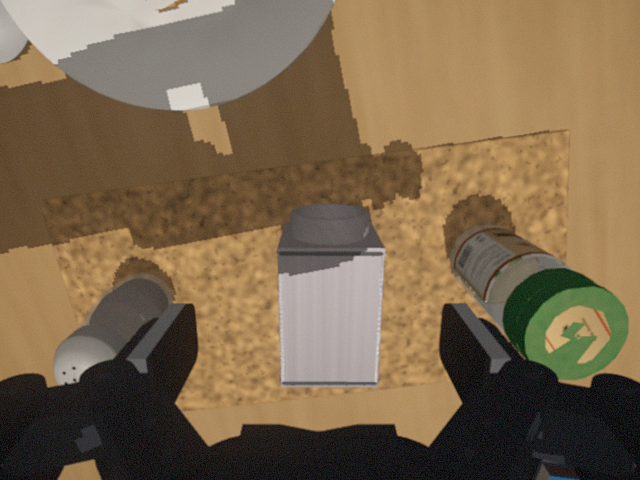

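The wrist view shows the tin's body at about (330,317) px with the neck above it at (330,225). The open fingers have room on both sides, with the mill at the left and the jar at the right. Next I descend and grip.

```bash
python3 -m inch '[[[85,-0.31,0.22,0.3,0.06],[85,0,0,0.5,0],[85,0,0,0.5,0],[85,0,0,0.5,0],[85,0,0,0.5,0],[85,0,0,0.5,0],[85,0,0,0.4,0],[85,0,0,0.3,0],[85,0,0,0.1,0],[85,0,0,0,0]]]' >/dev/null;python3 -m inch '[[[40,0,0,0,0],[40,0,0,0,0],[40,0,0,0,0],[40,0,0,0,0],[40,0,0,0,0],[40,0,0,0,0],[40,0,0,0,0],[40,0,0,0,0],[40,0,0,0,0],[40,0,0,0,0]]]' 25
python3 - <<'E'
from h import *
go(529.7,157,13,-11.6)
import math
t0=math.atan2(28,70);r=math.hypot(28,70)
P=[(r*math.cos(t0+math.radians(k)),r*math.sin(t0+math.radians(k))) for k in range(0,91,5)]
for a,b in zip(P,P[1:]): print('[40,%.2f,0,%.2f,0],'%((b[0]-a[0])/30,-(b[1]-a[1])/30))
E
```

```text
t: 6.05
ee_pos: [529.8, 157.2, 13.3]
tool_rot: [[0.201, 0.98, 0.002], [0.98, -0.201, 0.0], [0.001, 0.002, -1.0]]
wrist_force: [-0.4, 0.2, 6.2]
gripper_width: 0.654
finger_force: 28.4
t 6.05 tcp [529.8 157.2  13.3] yang -11.59 w 55.8 F [-0.4  0.2  6.2] ff 28.4
after spin units 0.002 shift units [-0.007 -0.     0.011] tool x [0.201 0.98  0.   ]
[40,-0.09,0,-0.20,0],
[40,-0.11,0,-0.19,0],
[40,-0.12,0,-0.18,0],
[40,-0.14,0,-0.17,0],
[40,-0.15,0,-0.16,0],
[40,-0.17,0,-0.14,0],
[40,-0.18,0,-0.13,0],
[40,-0.19,0,-0.11,0],
[40,-0.20,0,-0.10,0],
[40,-0.21,0,-0.08,0],
[40,-0.21,0,-0.06,0],
[40,-0.22,0,-0.04,0],
[40,-0.22,0,-0.02,0],
[40,-0.22,0,-0.00,0],
[40,-0.22,0,0.02,0],
[40,-0.22,0,0.04,0],
[40,-0.21,0,0.05,0],
[40,-0.21,0,0.07,0],
```

```bash
python3 -m inch '[[[40,-0.09,0,-0.2,0],[40,-0.11,0,-0.19,0],[40,-0.12,0,-0.18,0],[40,-0.14,0,-0.17,0],[40,-0.15,0,-0.16,0],[40,-0.17,0,-0.14,0],[40,-0.18,0,-0.13,0],[40,-0.19,0,-0.11,0],[40,-0.2,0,-0.1,0],[40,-0.21,0,-0.08,0]]]' | tail -3; python3 -m inch '[[[40,-0.21,0,-0.06,0],[40,-0.22,0,-0.04,0],[40,-0.22,0,-0.02,0],[40,-0.22,0,0,0],[40,-0.22,0,0.02,0],[40,-0.22,0,0.04,0],[40,-0.21,0,0.05,0],[40,-0.21,0,0.07,0],[40,0,0,0,0],[40,0,0,0,0]]]'
python3 - <<'E'
from h import *
o=[]
for cam in ('scene','side'):
    im,d=snapshot(cam); o.append(im[130:250,200:400])
cv2.imwrite('pics/c.png',cv2.resize(np.vstack(o),None,fx=2.4,fy=2.4,interpolation=cv2.INTER_CUBIC))
E
```

```text
wrist_force: [0.6, 0.2, -1.6]
gripper_width: 0.653
finger_force: 27.5
t: 7.72
ee_pos: [508.9, 60.1, 54.0]
tool_rot: [[0.202, 0.979, -0.001], [0.979, -0.202, 0.0], [0.0, -0.001, -1.0]]
wrist_force: [0.4, 1.3, -2.0]
gripper_width: 0.65
finger_force: 27.5
```

View pics/c.png

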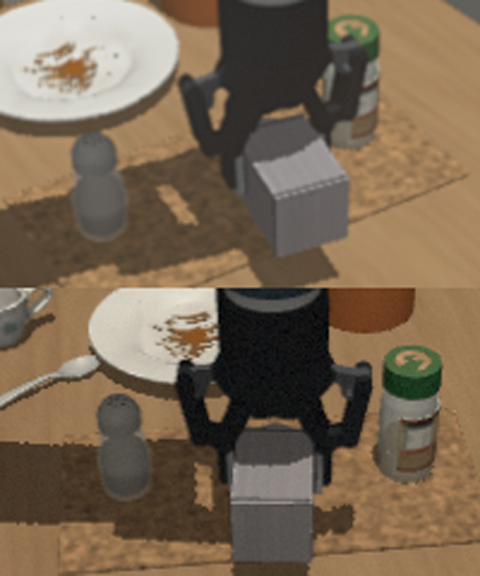

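Both views show the tin clamped at its mouth end but only slightly tilted: it stuck in the pads and was lifted instead of pivoting. I'll carry it a little higher over the middle of the mat and ease the grip, so that its bottom swings down.

```bash
python3 -m inch '[[[40,0,0,-0.2,0],[40,0.2,0,-0.2,0],[40,0.3,-0.06,0,0],[40,0.4,-0.06,0,0],[40,0.4,-0.06,0,0],[40,0.4,-0.06,0,0],[40,0.4,-0.06,0,0],[40,0.34,0,0,0],[55.5,0,0,0,0],[55.5,0,0,0,0]]]' 20; python3 -m inch '[[[55.5,0,0,0,0],[55.5,0,0,0,0],[55.5,0,0,0,0],[55.8,0,0,0,0],[55.8,0,0,0,0],[55.8,0,0,0,0],[55.8,0,0,0,0],[55.8,0,0,0,0],[55.8,0,0,0,0],[55.8,0,0,0,0]]]'
python3 - <<'E'
from h import *
for cam in ('scene','side'):
    im,d=snapshot(cam); W=cloud(cam,d)
    for o in outline_of('tea_tin',cam):
        p=W[o['mask']]; p=p[~np.isnan(p[:,0])]
        p=p[(p[:,1]>20)] if len(p) else p
        if len(p)>50: print(cam,o['confidence'],o['rect'],[np.round(np.percentile(p,q,axis=0)) for q in (3,50,97)])
E
```

```text
t: 8.65
ee_pos: [515.0, 134.5, 66.1]
tool_rot: [[0.199, 0.98, -0.0], [0.98, -0.199, -0.0], [-0.0, -0.0, -1.0]]
wrist_force: [0.1, 0.1, -2.0]
gripper_width: 0.65
finger_force: 27.5
t: 9.48
ee_pos: [515.0, 133.9, 66.3]
tool_rot: [[0.201, 0.98, -0.0], [0.98, -0.201, -0.0], [-0.0, -0.0, -1.0]]
wrist_force: [-0.4, 0.0, -2.4]
gripper_width: 0.655
finger_force: 15.6
scene 0.97 [279.0, 149.7, 324.5, 208.1] [array([475.,  62.,  61.]), array([501.,  80., 108.]), array([534., 142., 115.])]
side 0.71 [289.9, 156.6, 326.5, 214.1] [array([479.,  62.,  61.]), array([508.,  73., 111.]), array([536., 144., 114.])]
```

```bash
for i in 1; do python3 -m inch '[[[55.9,0,0,0,0],[55.9,0,0,0,0],[55.9,0,0,0,0],[55.9,0,0,0,0],[56,0,0,0,0],[56,0,0,0,0],[56,0,0,0,0],[56,0,0,0,0],[56,0,0,0,0],[56,0,0,0,0]]]'|tail -3; done
cat > t.py <<'E'
from h import *
for cam in ('scene','side'):
    im,d=snapshot(cam); W=cloud(cam,d)
    for o in outline_of('tea_tin',cam):
        p=W[o['mask']]; p=p[~np.isnan(p[:,0])]
        p=p[(p[:,1]>20)] if len(p) else p
        if len(p)>50: print(cam,round(o['confidence'],2),o['rect'],[np.round(np.percentile(p,q,axis=0)) for q in (3,50,97)])
E
python3 t.py
```

```text
wrist_force: [0.2, 0.0, -0.3]
gripper_width: 0.653
finger_force: 0.0
scene 0.63 [278.0, 169.9, 322.9, 226.4] [array([478.,  75.,   5.]), array([503.,  98.,  54.]), array([540., 162.,  62.])]
side 0.58 [294.4, 175.1, 327.0, 229.7] [array([482.,  74.,  10.]), array([511.,  86.,  58.]), array([540., 156.,  61.])]
```

The tin slipped and dropped back flat on the mat. I'll open, rise, measure it again and grip it by the neck near the fingertips. There its weight has more leverage and the contact patch is small, so it can swing down.

```bash
python3 -m inch '[[[85,0,0,-0.5,0],[85,0,0,-0.5,0],[85,0,0,-0.5,0],[85,0,0,-0.3,0],[85,0.2,0,0,0],[85,0,0,0,0],[85,0,0,0,0],[85,0,0,0,0],[85,0,0,0,0],[85,0,0,0,0]]]' 20 >/dev/null
cat > m.py <<'E'
from h import *
c=get_calibration('wrist'); im,d=snapshot('wrist'); W=cloud('wrist',d,c)
import sys; 
if len(sys.argv)>1: cv2.imwrite(sys.argv[1],im)
p=W.reshape(-1,3); p=p[~np.isnan(p[:,0])]
for lo in (50,57):
  q=p[np.all((p>[450,40,lo])&(p<[590,210,70]),axis=1)]
  if len(q): print(lo,len(q),cv2.minAreaRect(q[:,:2].astype(np.float32)),np.median(q[:,2]),q[:,:2].min(0),q[:,:2].max(0))
E
python3 m.py; python3 -c "
from h import *
go(515,133,100)"
```

```text
50 16984 ((514.1401977539062, 125.83841705322266), (98.63533782958984, 56.90049362182617), 78.76831817626953) 58.859283770875265 [477.23526366  73.20440977] [548.46693897 176.08828034]
57 15425 ((512.815185546875, 119.16592407226562), (85.02976989746094, 56.90049362182617), 78.76831817626953) 58.93744293633915 [477.23526366  73.20440977] [548.41974741 165.79526478]
t 11.6 tcp [515.9 139.7 119.7] yang -11.6 w 85.1 F [-0.3  0.8  0.4] ff 0.0
after spin units 0.0 shift units [-0.224  0.016  0.657] tool x [0.201 0.98  0.   ]
```

```bash
python3 -c "
from h import *
go(523.1,171.2,19,-11.3)"
```

```text
t 11.6 tcp [515.9 139.7 119.7] yang -11.6 w 85.1 F [-0.3  0.8  0.4] ff 0.0
after spin units -0.05 shift units [1.077 0.03  3.357] tool x [0.196 0.981 0.   ]
```

```bash
python3 -m inch '[[[85,0.5,0.03,0,-0.05],[85,0.58,0,0.2,0],[85,0,0,0.5,0],[85,0,0,0.6,0],[85,0,0,0.6,0],[85,0,0,0.6,0],[75,0,0,0.5,0],[65,0,0,0.26,0],[60,0,0,0.1,0],[55,0,0,0,0]]]' >/dev/null;python3 -m inch '[[[50,0,0,0,0],[40,0,0,0,0],[40,0,0,0,0],[40,0,0,0,0],[40,0,0,0,0],[40,0,0,0,0],[40,0,0,0,0],[40,0,0,0,0],[40,0,0,0,0],[40,0,0,0,0]]]' 20
python3 - <<'E'
from h import *
go(523.1,171.2,19)
import math
t0=math.atan2(28,95);r=math.hypot(28,95)
P=[(r*math.cos(t0+math.radians(k)),r*math.sin(t0+math.radians(k))) for k in range(0,91,5)]
for a,b in zip(P,P[1:]): print('[40,%.2f,0,%.2f,0],'%((b[0]-a[0])/30,-(b[1]-a[1])/30),end='')
E
```

```text
t: 13.27
ee_pos: [523.5, 171.3, 19.5]
tool_rot: [[0.196, 0.981, 0.0], [0.981, -0.196, 0.0], [0.0, 0.0, -1.0]]
wrist_force: [0.3, 0.1, -2.8]
gripper_width: 0.646
finger_force: 21.7
t 13.27 tcp [523.5 171.3  19.5] yang -11.3 w 55.1 F [ 0.3  0.1 -2.8] ff 21.7
after spin units 0.0 shift units [-0.008 -0.012  0.017] tool x [0.196 0.981 0.   ]
[40,-0.09,0,-0.27,0],[40,-0.12,0,-0.26,0],[40,-0.14,0,-0.25,0],[40,-0.16,0,-0.24,0],[40,-0.18,0,-0.22,0],[40,-0.20,0,-0.21,0],[40,-0.22,0,-0.19,0],[40,-0.23,0,-0.17,0],[40,-0.25,0,-0.15,0],[40,-0.26,0,-0.13,0],[40,-0.27,0,-0.10,0],[40,-0.28,0,-0.08,0],[40,-0.28,0,-0.06,0],[40,-0.29,0,-0.03,0],[40,-0.29,0,-0.01,0],[40,-0.29,0,0.02,0],[40,-0.28,0,0.04,0],[40,-0.28,0,0.07,0],
```

```bash
python3 -m inch '[[[65,0,0,0,0],[65,0,0,0,0],[65,0,0,0,0],[60,0.15,0,0,0],[40,0,0,0,0],[40,0,0,0,0],[40,0,0,0,0],[40,0,0,0,0],[40,0,0,0,0],[40,0,0,0,0]]]' 20|tail -3 ; python3 m.py pics/d.png
```

```text
wrist_force: [-1.8, 3.8, 3.6]
gripper_width: 0.519
finger_force: 20.7
50 12843 ((523.9573974609375, 172.1863250732422), (34.6743278503418, 107.14325714111328), 78.69749450683594) 57.09030872780589 [474.30063777 153.83627773] [579.39198465 198.07701231]
57 6469 ((523.9573974609375, 172.1863250732422), (34.6743278503418, 107.14325714111328), 78.69749450683594) 59.693728613746345 [474.30063777 153.83627773] [579.39198465 198.07701231]
```

View pics/d.png

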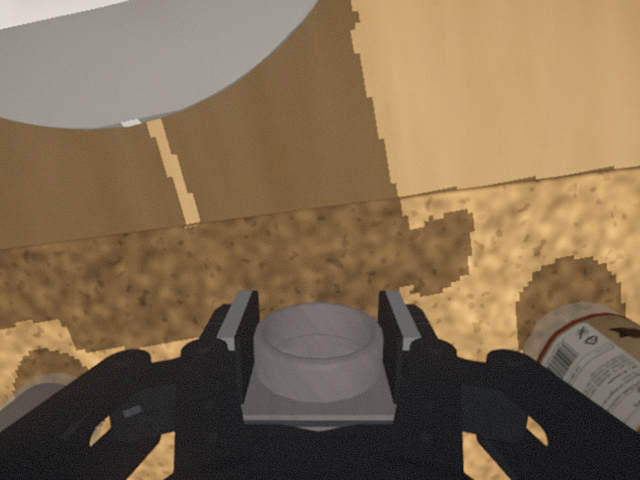

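The wrist view shows the neck, centred at (318,345) px, gripped between the two pads, with the shoulder just behind them. Next comes the arc over the tin's bottom edge.

```bash
python3 -m inch '[[[40,-0.09,0,-0.28,0],[40,-0.12,0,-0.27,0],[40,-0.14,0,-0.26,0],[40,-0.16,0,-0.25,0],[40,-0.18,0,-0.23,0],[40,-0.2,0,-0.22,0],[40,-0.22,0,-0.2,0],[40,-0.23,0,-0.18,0],[40,-0.25,0,-0.16,0],[40,0,0,0,0]]]' |tail -3; python3 t.py; python3 m.py pics/e.png
python3 - <<'E'
from h import *
o=[]
for cam in ('scene','side'):
    im,d=snapshot(cam); o.append(im[130:250,200:400])
cv2.imwrite('pics/e.png',cv2.resize(np.vstack(o),None,fx=2.4,fy=2.4,interpolation=cv2.INTER_CUBIC))
E
```

```text
wrist_force: [-0.0, 0.2, -2.8]
gripper_width: 0.518
finger_force: 20.9
scene 0.6 [284.0, 158.6, 331.7, 217.5] [array([470.,  27.,   5.]), array([495.,  53., 114.]), array([532., 121., 122.])]
side 0.57 [291.0, 163.0, 327.6, 223.0] [array([473.,  27.,  63.]), array([503.,  41., 117.]), array([534., 115., 121.])]
50 1095 ((507.2193603515625, 108.20677947998047), (27.331579208374023, 31.801279067993164), 23.40831184387207) 65.88184107828289 [493.28997216  97.28057668] [525.93679105 128.22790692]
57 1095 ((507.2193603515625, 108.20677947998047), (27.331579208374023, 31.801279067993164), 23.40831184387207) 65.88184107828289 [493.28997216  97.28057668] [525.93679105 128.22790692]
```

View pics/e.png

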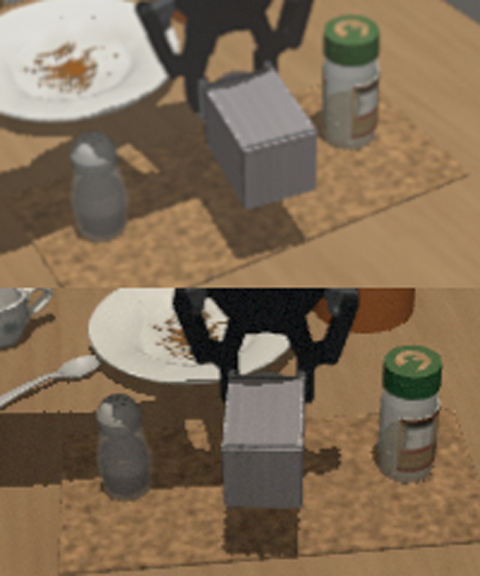

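The tin is still roughly horizontal, now held by its neck about 60 mm up. I'll ease the grip in small steps and watch it.

```bash
python3 -m inch '[[[44.3,0,0,0,0],[44.3,0,0,0,0],[44.3,0,0,0,0],[44.4,0,0,0,0],[44.4,0,0,0,0],[44.4,0,0,0,0],[44.4,0,0,0,0],[44.4,0,0,0,0],[44.4,0,0,0,0],[44.4,0,0,0,0]]]' |tail -3; python3 t.py|grep side;python3 -c "
from h import *
s=sensors.read_state();print(s['wrist_torque'],s['gripper_width']*85.4)"
```

```text
wrist_force: [0.5, 1.3, -0.8]
gripper_width: 0.522
finger_force: 12.8
side 0.57 [293.1, 171.8, 328.1, 229.0] [array([479.,  45.,  42.]), array([507.,  75.,  75.]), array([535., 112., 105.])]
[ 0.23112791 -0.02990588 -0.00802435] 44.843750520430795
```

It is swinging down and the bottom edge now touches the mat, so I raise it slowly.

```bash
python3 -m inch '[[[44.4,0,0,-0.1,0],[44.4,0,0,-0.1,0],[44.4,0,0,-0.1,0],[44.4,0,0,-0.1,0],[44.4,0,0,-0.1,0],[44.4,0,0,-0.1,0],[44.4,0,0,-0.1,0],[44.4,0,0,0,0],[44.4,0,0,0,0],[44.4,0,0,0,0]]]' |tail -3; python3 t.py;python3 -c "
from h import *
s=sensors.read_state();print(s['wrist_torque'],s['gripper_width']*85.4,s['ee_pos'])
im,d=snapshot('side');cv2.imwrite('pics/f.png',cv2.resize(im[120:260,220:420],None,fx=3,fy=3))"
```

```text
wrist_force: [-0.2, 0.0, -2.5]
gripper_width: 0.519
finger_force: 12.5
scene 0.97 [282.6, 153.2, 328.9, 214.8] [array([475.,  45.,  50.]), array([498.,  79.,  93.]), array([530., 122., 126.])]
[ 0.11869772 -0.07762134 -0.04387617] 44.20349014234811 [514.87404401 128.97304374 101.76275471]
```

View pics/f.png

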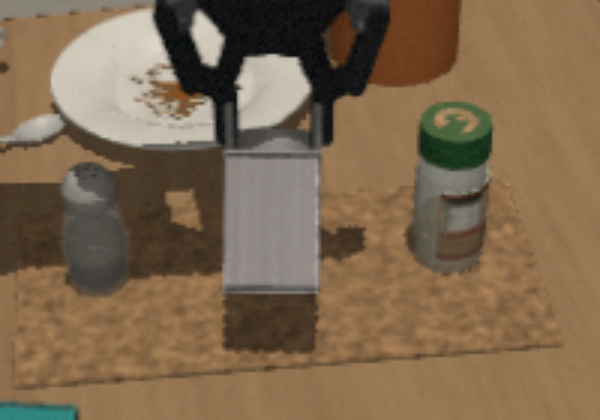

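The side view shows the tin held by the neck and tilted about 45°, bottom edge off the mat, body at about (270,220) px. I'll shift toward +y, touch the lower edge down and sweep over it along the arc.

```bash
python3 -m inch '[[[44.3,0.3,0,0,0],[44.3,0.5,0,0,0],[44.3,0.5,0,0,0],[44.3,0.5,0,0,0],[44.3,0.5,0,0,0],[44.3,0.3,0,0.1,0],[44.3,0,0,0.1,0],[44.3,0,0,0.1,0],[44.3,0,0,0.05,0],[44.3,0,0,0,0]]]' |tail -3;python3 - <<'E'
from h import *
s=sensors.read_state();print(s['wrist_force'],s['ee_pos'])
im,d=snapshot('side'); W=cloud('side',d).reshape(-1,3); W=W[~np.isnan(W[:,0])]
# profile of tin: strip along its middle
p=W[(W[:,0]>490)&(W[:,0]<530)&(W[:,1]>60)&(W[:,1]<210)&(W[:,2]>8)]
for z in range(10,130,8):
    q=p[abs(p[:,2]-z)<4]
    if len(q): print(z,len(q),np.round(np.percentile(q[:,1],[5,95])))
E
```

```text
wrist_force: [-0.0, -0.4, -2.6]
gripper_width: 0.523
finger_force: 12.5
[-0.04699948 -0.44214694 -2.64433457] [529.67529556 204.77256373  90.5960993 ]
34 1 [138. 138.]
42 11 [123. 133.]
50 110 [120. 132.]
58 114 [127. 138.]
66 116 [133. 145.]
74 116 [140. 152.]
82 103 [146. 158.]
90 105 [152. 165.]
98 112 [160. 200.]
106 149 [167. 204.]
114 100 [171. 205.]
122 31 [185. 207.]
```

```bash
python3 -m inch '[[[44.3,0,0,0.12,0],[44.3,0,0,0.12,0],[44.3,0,0,0,0],[44.3,-0.2,0,-0.07,0],[44.3,-0.2,0,-0.06,0],[44.3,-0.2,0,-0.05,0],[44.3,-0.2,0,-0.04,0],[44.3,-0.2,0,-0.03,0],[44.3,-0.2,0,-0.02,0],[44.3,0,0,0,0]]]' |tail -3;cat > prof.py <<'E'
from h import *
s=sensors.read_state();print(s['t'],s['wrist_force'],s['ee_pos'],s['gripper_width']*85.4)
im,d=snapshot('side'); W=cloud('side',d).reshape(-1,3); W=W[~np.isnan(W[:,0])]
p=W[(W[:,0]>490)&(W[:,0]<530)&(W[:,1]>60)&(W[:,1]<210)&(W[:,2]>8)]
for z in range(10,130,8):
    q=p[abs(p[:,2]-z)<4]
    if len(q)>5: print(z,len(q),np.round(np.percentile(q[:,1],[5,50,95])))
E
python3 prof.py
```

```text
wrist_force: [0.4, 1.1, -3.2]
gripper_width: 0.522
finger_force: 12.5
19.1667 [ 0.38081073  1.05450304 -3.19004715] [523.14413952 169.04002037  92.54559368] 44.595959741731875
50 106 [86. 90. 96.]
58 120 [ 91.  96. 102.]
66 123 [ 97. 103. 108.]
74 127 [103. 109. 115.]
82 115 [110. 115. 121.]
90 134 [116. 122. 129.]
98 124 [123. 128. 159.]
106 156 [129. 135. 168.]
114 168 [134. 145. 169.]
122 40 [147. 163. 171.]
```

```bash
python3 -m inch '[[[44.3,0.4,0,0,0],[44.3,0.5,0,0,0],[44.3,0.4,0,0.1,0],[44.3,0,0,0.1,0],[44.3,0,0,0.1,0],[44.3,0,0,0.05,0],[44.3,0,0,0,0],[44.3,0,0,0,0],[44.3,0,0,0,0],[44.3,0,0,0,0]]]' |tail -3;python3 prof.py | sed -n '1,5p'
```

```text
wrist_force: [-5.2, 6.5, 14.5]
gripper_width: 0.521
finger_force: 16.5
20.05 [-5.2311332   6.53743601 14.53399191] [532.13115507 210.38700371  84.93676787] 44.48707521828693
34 37 [130. 135. 138.]
42 107 [130. 138. 143.]
50 100 [138. 143. 149.]
58 90 [144. 149. 154.]
```

```bash
python3 -m inch '[[[44.3,-0.1,0,-0.08,0],[44.3,-0.2,0,-0.08,0],[44.3,-0.2,0,-0.07,0],[44.4,-0.2,0,-0.06,0],[44.4,-0.2,0,-0.05,0],[44.4,-0.2,0,-0.04,0],[44.4,-0.2,0,-0.03,0],[44.4,0,0,0,0],[44.4,0,0,0,0],[44.4,0,0,0,0]]]' |tail -3;python3 prof.py
```

```text
wrist_force: [0.1, -0.5, -2.0]
gripper_width: 0.525
finger_force: 11.6
20.9333 [ 0.1116596  -0.5253653  -1.96554676] [523.16253894 170.07934372  94.00090002] 44.87240517569141
26 18 [105. 108. 113.]
34 94 [105. 109. 114.]
42 95 [107. 112. 117.]
50 97 [111. 116. 120.]
58 94 [114. 119. 123.]
66 93 [117. 122. 126.]
74 101 [120. 125. 130.]
82 101 [123. 128. 133.]
90 102 [127. 132. 137.]
98 142 [131. 137. 184.]
106 177 [134. 143. 179.]
114 95 [142. 149. 171.]
122 26 [163. 167. 171.]
```

```bash
python3 -m inch '[[[44.4,0,0,0.12,0],[44.4,0,0,0.1,0],[44.4,-0.1,0,0,0],[44.4,-0.2,0,0,0],[44.4,-0.2,0,0,0],[44.4,-0.2,0,0.01,0],[44.4,-0.2,0,0.02,0],[44.4,-0.2,0,0.03,0],[44.4,-0.2,0,0.04,0],[44.4,0,0,0,0]]]' |tail -3;python3 prof.py
```

```text
wrist_force: [-4.7, 10.1, 14.3]
gripper_width: 0.529
finger_force: 21.9
21.8167 [-4.70515273 10.12424433 14.3338136 ] [516.93979498 133.44886659  87.17936234] 45.173420170800924
10 46 [ 98. 104. 107.]
18 69 [ 98. 103. 108.]
26 67 [ 99. 102. 106.]
34 70 [ 98. 102. 106.]
42 65 [ 98. 101. 105.]
50 75 [ 97. 101. 106.]
58 71 [ 97. 102. 105.]
66 80 [ 97. 101. 152.]
74 120 [ 97. 102. 156.]
82 100 [ 96. 101. 151.]
90 206 [ 98. 109. 147.]
98 151 [104. 114. 146.]
106 46 [105. 129. 146.]
114 12 [127. 129. 135.]
122 17 [126. 129. 142.]
```

Upright. I release it and rise clear.

```bash
python3 -m inch '[[[44.4,0.1,0,-0.05,0],[45,0,0,-0.05,0],[46,0,0,0,0],[50,0,0,0,0],[55,0,0,0,0],[70,0,0,0,0],[70,0,0,0,0],[70,0,0,0,0],[70,0,0,0,0],[70,0,0,-0.3,0]]]' 25|tail -3;python3 -m inch '[[[70,0,0,-0.5,0],[70,0,0,-0.9,0],[70,0,0,-1,0],[70,0,0,-1,0],[70,0,0,-1,0],[70,0,0,-0.6,0],[70,0,0,0,0],[70,0,0,0,0],[70,0,0,0,0],[70,0,0,0,0]]]' |tail -3;cat > tin.py <<'E'
from h import *
s=sensors.read_state();print(s['t'],s['ee_pos'])
for cam in ('wrist','scene','side'):
    c=get_calibration(cam); im,d=snapshot(cam); W=cloud(cam,d,c).reshape(-1,3); W=W[~np.isnan(W[:,0])]
    if cam=='scene': cv2.imwrite('pics/g.png',im)
    for n,lo,hi in (('rim',[470,80,98],[560,190,106]),('shoulder',[470,80,84],[560,190,91])):
        p=W[np.all((W>lo)&(W<hi),axis=1)]
        if len(p)>10: 
            f=np.linalg.lstsq(np.c_[p[:,:2]-p[:,:2].mean(0),np.ones(len(p))],p[:,2],rcond=None)[0]
            print(cam,n,len(p),np.round(cv2.minEnclosingCircle(p[:,:2].astype(np.float32))[0],1),np.round(cv2.minEnclosingCircle(p[:,:2].astype(np.float32))[1],1),cv2.minAreaRect(p[:,:2].astype(np.float32)),'plane',f.round(3))
E
python3 tin.py
```

```text
wrist_force: [-0.9, -0.2, -0.7]
gripper_width: 0.817
finger_force: 0.0
wrist_force: [-0.2, 0.1, -0.2]
gripper_width: 0.82
finger_force: 0.0
23.5333 [515.17785164 134.78387104 244.64359886]
wrist rim 825 [515.5 129. ] 22.9 ((515.6085815429688, 129.23179626464844), (45.10017013549805, 44.94224166870117), 8.867347717285156) plane [-1.00000e-03 -5.00000e-03  1.00423e+02]
wrist shoulder 2618 [515.8 128.9] 39.1 ((515.6315307617188, 128.9549560546875), (56.74106979370117, 57.25636672973633), 79.0260009765625) plane [-2.0000e-03 -4.0000e-03  8.6829e+01]
scene rim 145 [514.8 130.2] 25.0 ((514.422607421875, 128.70260620117188), (46.48534393310547, 45.42588806152344), 36.37614822387695) plane [2.00000e-03 7.00000e-03 1.00894e+02]
scene shoulder 336 [514.5 129. ] 39.4 ((514.6111450195312, 129.09500122070312), (63.3741455078125, 58.019954681396484), 79.31622314453125) plane [2.0000e-03 2.0000e-03 8.7814e+01]
side rim 135 [517.3 128.7] 23.9 ((516.9888305664062, 128.33033752441406), (45.686798095703125, 44.781429290771484), 53.886600494384766) plane [-5.00000e-03 -3.00000e-03  1.00581e+02]
side shoulder 336 [517.3 130. ] 39.7 ((516.7691040039062, 130.0377197265625), (61.44522476196289, 56.24909210205078), 79.20494079589844) plane [7.0000e-03 3.0000e-03 8.7497e+01]
```

View pics/g.png

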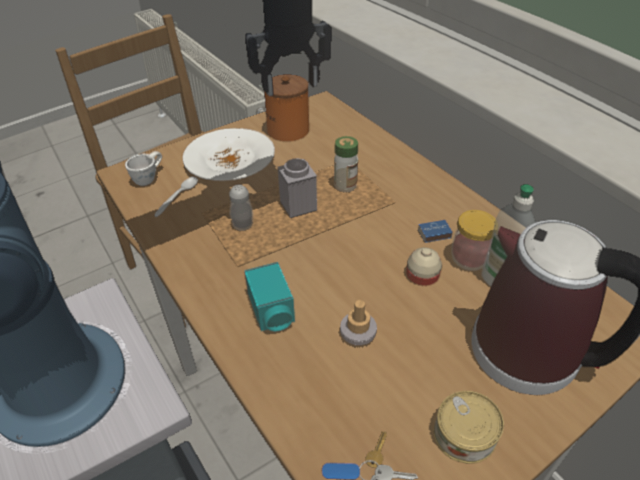

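The tin stands upright at about (297,190) px between the mill and the jar, level and let go. Next I move over the lids.

```bash
python3 -m inch '[[[50,-0.6,-0.09,0,0],[50,-1,-0.09,0,0],[50,-1,-0.09,0,0],[50,-1,-0.09,0,0],[50,-1,-0.1,0,0],[50,-1,-0.1,0.2,0],[50,-1,-0.1,0.3,0],[50,-1,-0.1,0.4,0],[50,-1,-0.1,0.5,0],[50,-1,0,0.5,0]]]' 25|tail -3;python3 -m inch '[[[50,-0.8,0,0.5,0],[50,-0.5,0,0.4,0],[50,0,0,0.2,0],[50,0,0,0,0],[50,0,0,0,0],[50,0,0,0,0],[50,0,0,0,0],[50,0,0,0,0],[50,0,0,0,0],[50,0,0,0,0]]]' >/dev/null
python3 - <<'E'
from h import *
go(425.7,-181.3,46)
c=get_calibration('wrist'); im,d=snapshot('wrist'); W=cloud('wrist',d,c).reshape(-1,3); W=W[~np.isnan(W[:,0])]
for n,lo,hi in (('knob',[390,-220,68],[460,-140,82]),('collar',[390,-220,38],[460,-140,46]),('cap',[380,-230,16],[470,-130,24])):
    p=W[np.all((W>lo)&(W<hi),axis=1)]
    if len(p)>4: print(n,len(p),[np.round(v,1) for v in cv2.minEnclosingCircle(p[:,:2].astype(np.float32))],np.median(p[:,2]).round(1))
E
```

```text
wrist_force: [-0.0, -0.1, -0.5]
gripper_width: 0.581
finger_force: 0.0
t 25.35 tcp [ 427.1 -180.6  157. ] yang -11.25 w 49.9 F [ 0.2 -0.7 -0.5] ff 0.0
after spin units 0.0 shift units [-0.034 -0.042  3.699] tool x [0.195 0.981 0.   ]
knob 550 [array([ 425.2, -181.4]), np.float64(7.9)] 70.7
collar 1055 [array([ 425.2, -181.5]), np.float64(16.9)] 40.6
cap 2605 [array([ 425.2, -181.5]), np.float64(27.8)] 18.8
```

```bash
python3 -m inch '[[[50,-0.04,-0.06,0.3,0],[50,0,0,0.6,0],[45,0,0,0.6,0],[45,0,0,0.6,0],[45,0,0,0.6,0],[45,0,0,0.5,0],[45,0,0,0.3,0],[45,0,0,0.2,0],[45,0,0,0,0],[5,0,0,0,0]]]' 40|tail -3;python3 -m inch '[[[5,0,0,0,0],[5,0,0,0,0],[5,0,0,0,0],[5,0,0,0,0],[5,0,0,0,0],[5,0,0,0,0],[5,0,0,-0.1,0],[5,0,0,-0.2,0],[5,0,0,-0.3,0],[5,0,0,-0.3,0]]]'; python3 -c "
from h import *
go(515.5,129.1,190)"
```

```text
wrist_force: [0.5, -0.7, 0.6]
gripper_width: 0.398
finger_force: 0.0
t: 27.07
ee_pos: [424.5, -181.3, 73.0]
tool_rot: [[0.196, 0.981, -0.001], [0.981, -0.196, 0.001], [0.001, -0.001, -1.0]]
wrist_force: [0.2, 0.8, -1.5]
gripper_width: 0.172
finger_force: 39.0
t 27.07 tcp [ 424.5 -181.3   73. ] yang -11.29 w 14.7 F [ 0.2  0.8 -1.5] ff 39.0
after spin units 0.0 shift units [10.739  0.949 -3.901] tool x [0.196 0.981 0.   ]
```

```bash
python3 -m inch '[[[5,0,0,-0.5,0],[5,0.3,0.1,-0.6,0],[5,0.6,0.1,-0.6,0],[5,0.8,0.1,-0.6,0],[5,0.9,0.1,-0.5,0],[5,0.9,0.1,-0.3,0],[5,0.9,0.1,-0.2,0],[5,0.9,0.1,0,0],[5,0.9,0.1,0,0],[5,0.9,0.1,0,0]]]' |tail -3;python3 -m inch '[[[5,0.9,0.05,0,0],[5,0.9,0,0,0],[5,0.8,0,0,0],[5,0.5,0,0,0],[5,0.3,0,0,0],[5,0.15,0,0,0],[5,0,0,0,0],[5,0,0,0,0],[5,0,0,0,0],[5,0,0,0,0]]]'|tail -3
cat > lid.py <<'E'
from h import *
go(515.5,129.1,136)
for cam in ('wrist','scene','side'):
    c=get_calibration(cam); im,d=snapshot(cam); W=cloud(cam,d,c); cv2.imwrite(f'pics/l_{cam}.png',im)
    A=W.reshape(-1,3); A=A[~np.isnan(A[:,0])]
    for lo,hi in zip(range(82,180,6),range(88,190,6)):
        p=A[np.all((A>[465,80,lo])&(A<[565,180,hi]),axis=1)]
        if len(p)>20: print(cam,lo,len(p),[np.round(v,1) for v in cv2.minEnclosingCircle(p[:,:2].astype(np.float32))],np.median(p[:,2]).round(1))
E
python3 lid.py
```

```text
wrist_force: [0.5, -0.6, -2.7]
gripper_width: 0.173
finger_force: 39.1
wrist_force: [0.2, 0.2, -1.1]
gripper_width: 0.171
finger_force: 39.1
t 28.73 tcp [515.4 125.3 171.6] yang -11.36 w 14.6 F [ 0.2  0.2 -1.1] ff 39.1
after spin units 0.0 shift units [ 0.124 -0.02   1.188] tool x [0.197 0.98  0.   ]
wrist 82 2466 [array([518.1, 142.6]), np.float64(31.3)] 86.7
wrist 88 199 [array([518.4, 144.2]), np.float64(28.6)] 89.5
wrist 94 277 [array([517.6, 138. ]), np.float64(20.6)] 98.9
wrist 100 329 [array([517.3, 140.2]), np.float64(19.1)] 100.6
wrist 130 169 [array([517.7, 137.1]), np.float64(25.3)] 134.1
wrist 136 354 [array([517.2, 133.6]), np.float64(26.4)] 139.6
wrist 142 4971 [array([515.4, 126.1]), np.float64(27.8)] 143.9
wrist 148 299 [array([516.9, 132.8]), np.float64(15.3)] 151.0
wrist 154 444 [array([516.9, 133. ]), np.float64(15.3)] 157.4
wrist 160 1363 [array([515.7, 126.2]), np.float64(17.0)] 165.0
wrist 166 664 [array([515.6, 129.4]), np.float64(15.4)] 166.6
wrist 172 449 [array([516.4, 130.9]), np.float64(19.2)] 175.9
wrist 178 832 [array([516.8, 131.1]), np.float64(20.9)] 1
[... 869 characters left out ...]
([517.4, 128.4]), np.float64(38.3)] 89.9
side 94 119 [array([517.2, 129.1]), np.float64(23.9)] 96.8
side 100 77 [array([516.9, 128. ]), np.float64(23.3)] 101.3
side 130 39 [array([516.1, 119.8]), np.float64(26.6)] 134.4
side 136 94 [array([516.3, 120.5]), np.float64(26.6)] 138.7
side 142 257 [array([517.1, 125. ]), np.float64(28.7)] 144.8
side 148 56 [array([516.9, 122.7]), np.float64(16.1)] 151.1
side 154 56 [array([516.9, 121.8]), np.float64(16.0)] 157.4
side 160 72 [array([516.4, 125.3]), np.float64(16.9)] 163.5
side 166 71 [array([517.4, 124.4]), np.float64(16.4)] 167.4
side 172 48 [array([516.7, 118.7]), np.float64(14.1)] 175.1
side 178 63 [array([516.1, 120.3]), np.float64(19.8)] 181.4
```

The cap is about 3.5 mm short of the tin's axis along +y. I correct that and lower.

```bash
python3 -m inch '[[[5,0.1,-0.02,0.1,0],[5,0.015,0,0.15,0],[5,0,0,0.15,0],[5,0,0,0.1,0],[5,0,0,0.1,0],[5,0,0,0.1,0],[5,0,0,0.08,0],[5,0,0,0.08,0],[5,0,0,0,0],[5,0,0,0,0]]]' |tail -3;python3 lid.py | egrep '^t|after|wrist (118|124|130|136)|(scene|side) (94|118|124)'
```

```text
wrist_force: [-0.8, 0.7, -2.3]
gripper_width: 0.169
finger_force: 39.1
t 29.72 tcp [515.4 129.6 145.7] yang -11.29 w 14.4 F [-0.8  0.7 -2.3] ff 39.1
after spin units 0.0 shift units [-0.017  0.005  0.323] tool x [0.196 0.981 0.   ]
wrist 118 2573 [array([515.4, 130.5]), np.float64(27.5)] 118.5
wrist 124 327 [array([516.9, 137.3]), np.float64(15.3)] 127.3
wrist 130 516 [array([517. , 137.2]), np.float64(15.3)] 133.3
wrist 136 1666 [array([515.8, 130.4]), np.float64(16.9)] 139.6
scene 94 67 [array([512.8, 126. ]), np.float64(22.1)] 97.2
scene 118 224 [array([512.2, 129.6]), np.float64(29.7)] 119.6
scene 124 53 [array([513.3, 127.9]), np.float64(16.3)] 127.2
side 94 65 [array([516.3, 125. ]), np.float64(22.0)] 96.9
side 118 222 [array([516.7, 129.2]), np.float64(28.4)] 119.5
side 124 53 [array([517.4, 128. ]), np.float64(16.3)] 126.6
```

```bash
python3 -m inch '[[[5,-0.02,0,0.06,0],[5,0,0,0.06,0],[5,0,0,0.06,0],[5,0,0,0.05,0],[5,0,0,0.05,0],[5,0,0,0.04,0],[5,0,0,0.03,0],[5,0,0,0.02,0],[5,0,0,0,0],[5,0,0,0,0]]]' ;python3 lid.py | egrep '^t|after|wrist (106|100|112|118|124|130|136)|(scene|side) (94|106|112|118|124)'
```

```text
t: 30.7
ee_pos: [515.4, 129.1, 134.8]
tool_rot: [[0.196, 0.981, 0.0], [0.981, -0.196, 0.0], [0.0, 0.0, -1.0]]
wrist_force: [-0.3, 0.1, -2.5]
gripper_width: 0.166
finger_force: 39.1
t 30.7 tcp [515.4 129.1 134.8] yang -11.29 w 14.2 F [-0.3  0.1 -2.5] ff 39.1
after spin units 0.0 shift units [ 0.001  0.002 -0.041] tool x [0.196 0.981 0.   ]
wrist 100 574 [array([515.6, 130. ]), np.float64(27.8)] 104.5
wrist 106 4746 [array([515.6, 130. ]), np.float64(27.7)] 107.1
wrist 112 320 [array([516.9, 136.6]), np.float64(15.3)] 115.2
wrist 118 474 [array([516.9, 136.6]), np.float64(15.3)] 121.4
wrist 124 1690 [array([515.7, 129.8]), np.float64(16.9)] 128.6
wrist 130 285 [array([517.9, 133.1]), np.float64(14.8)] 132.9
wrist 136 538 [array([517.1, 134.5]), np.float64(19.8)] 139.9
scene 94 51 [array([511.1, 124.9]), np.float64(26.5)] 98.0
scene 106 245 [array([514.6, 128.6]), np.float64(28.9)] 108.5
scene 112 49 [array([511.6, 124.3]), np.float64(15.8)] 115.1
scene 118 53 [array([512.6, 127.4]), np.float64(16.7)] 121.0
scene 124 86 [array([513.6, 128.4]), np.float64(16.9)] 128.3
side 94 52 [array([516.7, 127.2]), np.float64(27.5)] 97.7
side 106 239 [array([517.5, 129.4]), np.float64(28.2)] 108.0
side 112 48 [array([517.1, 127.4]), np.float64(16.4)] 115.1
side 118 59 [array([517.2, 126.3]), np.float64(16.6)] 121.3
side 124 85 [array([517.2, 128. ]), np.float64(16.6)] 128.3
```

```bash
python3 -m inch '[[[5,0,0,0.02,0],[5,0,0,0.02,0],[5,0,0,0.02,0],[5,0,0,0,0],[5,0,0,0,0],[5,0,0,0,0],[5,0,0,0,0],[5,0,0,0,0],[5,0,0,0,0],[5,0,0,0,0]]]'
```

```text
t: 31.68
ee_pos: [516.1, 129.1, 134.4]
tool_rot: [[0.196, 0.981, 0.002], [0.981, -0.196, -0.0], [0.0, 0.002, -1.0]]
wrist_force: [-1.8, -0.1, 5.9]
gripper_width: 0.17
finger_force: 40.0
```

Seated: about 8 N of contact, with the knob still held. I release the knob, look, and descend to the collar.

```bash
python3 -m inch '[[[14.5,0,0,-0.02,0],[20,0,0,0,0],[30,0,0,0,0],[50,0,0,0,0],[50,0,0,0,0],[50,0,0,0,0],[50,0,0,0,0],[50,0,0,0,0],[50,0,0,0,0],[50,0,0,0,0]]]' 30|tail -3; python3 lid.py | egrep '^t|after|wrist (100|106|124|154)|(scene|side) (94|106|124|154)'
```

```text
wrist_force: [0.5, -0.2, 0.3]
gripper_width: 0.585
finger_force: 0.0
t 32.52 tcp [515.4 129.1 133.4] yang -11.29 w 50.0 F [ 0.5 -0.2  0.3] ff 0.0
after spin units 0.0 shift units [ 0.002  0.005 -0.085] tool x [0.196 0.981 0.   ]
wrist 100 998 [array([516. , 129.6]), np.float64(28.0)] 105.6
wrist 106 4964 [array([516. , 129.7]), np.float64(27.9)] 106.9
wrist 124 2970 [array([516.1, 129.7]), np.float64(17.2)] 128.4
wrist 154 2956 [array([516.6, 134.2]), np.float64(38.8)] 158.3
scene 94 53 [array([513.2, 126.4]), np.float64(27.5)] 97.7
scene 106 244 [array([514.3, 129.8]), np.float64(28.5)] 108.0
scene 124 98 [array([516.3, 128.6]), np.float64(18.5)] 128.4
scene 154 94 [array([515.1, 128.8]), np.float64(39.2)] 156.8
side 94 55 [array([517.8, 121.3]), np.float64(25.9)] 98.0
side 106 229 [array([516.6, 128.9]), np.float64(28.2)] 107.6
side 124 116 [array([517.9, 128.6]), np.float64(17.6)] 128.5
side 154 93 [array([516. , 122.5]), np.float64(37.7)] 157.9
```

```bash
python3 -m inch '[[[50,0.01,0.02,0.15,0],[50,0,0,0.2,0],[50,0,0,0.2,0],[50,0,0,0.12,0],[50,0,0,0.06,0],[50,0,0,0,0],[25,0,0,0,0],[25,0,0,0,0],[25,0,0,0,0],[25,0,0,0,0]]]' 30|tail -3; python3 -m inch '[[[25,0,0,0,0],[25,0,0,0,0],[25,0,0,0,0],[25,0,0,0,0],[25,0,0,0,0],[25,0,0,0,0],[25,0,0,0,0],[25,0,0,-0.02,0],[25,0,0,-0.04,0],[25,0,0,-0.04,0]]]'; python3 lid.py | egrep '^t|after|wrist (94|100|106|124|154)|(scene|side) (94|100|106|112|124|154)'
```

```text
wrist_force: [0.6, -0.5, 0.4]
gripper_width: 0.379
finger_force: 29.8
t: 34.33
ee_pos: [515.5, 129.2, 114.1]
tool_rot: [[0.196, 0.981, -0.001], [0.981, -0.196, -0.0], [-0.0, -0.001, -1.0]]
wrist_force: [-0.3, 0.3, -1.4]
gripper_width: 0.376
finger_force: 29.8
t 34.33 tcp [515.5 129.2 114.1] yang -11.29 w 32.1 F [-0.3  0.3 -1.4] ff 29.8
after spin units 0.0 shift units [-0.003  0.001 -0.73 ] tool x [0.196 0.981 0.   ]
wrist 94 184 [array([517.6, 140.6]), np.float64(25.5)] 98.8
wrist 100 508 [array([517.7, 140.5]), np.float64(25.6)] 103.6
wrist 106 4797 [array([515.8, 129.5]), np.float64(28.0)] 108.9
wrist 124 2050 [array([516.8, 134.6]), np.float64(29.8)] 127.9
wrist 154 4152 [array([517.8, 139.4]), np.float64(46.0)] 158.4
scene 94 30 [array([510.3, 118.3]), np.float64(23.9)] 98.5
scene 100 82 [array([513.1, 125.9]), np.float64(27.4)] 103.3
scene 106 210 [array([514.3, 127.6]), np.float64(28.0)] 109.9
scene 112 57 [array([509.4, 121.8]), np.float64(22.3)] 115.0
scene 124 101 [array([515.8, 129.6]), np.float64(30.2)] 127.3
scene 154 89 [array([515.8, 122.1]), np.float64(35.8)] 157.6
side 94 29 [array([517.1, 123.7]), np.float64(26.5)] 99.0
side 100 79 [array([517.1, 123.2]), np.float64(26.5)] 103.1
side 106 209 [array([517.6, 127.5]), np.float64(27.6)] 109.9
side 112 55 [array([518.6, 120.8]), np.float64(19.2)] 114.8
side 124 95 [array([516.4, 122.4]), np.float64(28.6)] 127.1
side 154 95 [array([518.3, 120.4]), np.float64(40.2)] 158.0
```

```bash
python3 -m inch '[[[25,0,0,-0.08,0],[25,0,0,-0.12,0],[25,0,0,-0.16,0],[25,0,0,-0.2,0],[25,0,0,-0.25,0],[25,0,0,-0.3,0],[25,0,0,-0.3,0],[25,0,0,-0.3,0],[25,0,0,-0.3,0],[25,0,0,-0.3,0]]]' |tail -3; python3 -m inch '[[[25,0,0,-0.3,0],[25,0,0,-0.25,0],[25,0,0,-0.15,0],[25,0,0,-0.08,0],[25,0,0,0,0],[25,0,0,0,0],[25,0,0,0,0],[25,0,0,0,0],[25,0,0,0,0],[25,0,0,0,0]]]'; python3 lid.py | egrep '^t|after|wrist (100|106|124|154|184|178)|(scene|side) (88|94|100|106|112|124|148|154|172|178)'; python3 -c "
import cv2,numpy as np
a=cv2.imread('pics/l_scene.png')[60:280,200:460];b=cv2.imread('pics/l_side.png')[60:280,220:480]
cv2.imwrite('pics/z.png',cv2.resize(np.hstack([a,b]),None,fx=1.5,fy=1.5))"
```

```text
wrist_force: [-0.5, -0.6, 0.1]
gripper_width: 0.377
finger_force: 29.8
t: 36.15
ee_pos: [515.9, 129.2, 207.0]
tool_rot: [[0.196, 0.981, -0.001], [0.981, -0.196, -0.0], [-0.0, -0.001, -1.0]]
wrist_force: [-0.3, -0.5, -1.5]
gripper_width: 0.381
finger_force: 29.8
t 36.15 tcp [515.9 129.2 207. ] yang -11.3 w 32.6 F [-0.3 -0.5 -1.5] ff 29.8
after spin units 0.0 shift units [-0.006 -0.011  2.366] tool x [0.196 0.981 0.   ]
wrist 100 1727 [array([516.6, 130.9]), np.float64(22.6)] 103.8
wrist 106 28 [array([518.1, 138.4]), np.float64(10.7)] 108.8
scene 88 155 [array([514.9, 128.2]), np.float64(38.6)] 89.0
scene 94 74 [array([511.9, 124.5]), np.float64(22.0)] 96.9
scene 100 235 [array([514.5, 129.9]), np.float64(24.6)] 104.5
scene 106 60 [array([513.3, 128.1]), np.float64(21.5)] 106.6
scene 112 21 [array([513.1, 126.8]), np.float64(6.6)] 114.8
scene 124 24 [array([512.8, 127. ]), np.float64(7.3)] 127.4
scene 148 25 [array([514.5, 127.4]), np.float64(7.6)] 151.0
scene 154 36 [array([515.9, 129.3]), np.float64(9.0)] 157.0
side 88 131 [array([518.7, 127.7]), np.float64(37.2)] 89.1
side 94 72 [array([516.4, 124.9]), np.float64(22.0)] 96.9
side 100 247 [array([517.5, 129. ]), np.float64(24.7)] 104.3
side 106 41 [array([516.3, 129.7]), np.float64(22.4)] 107.3
side 112 24 [array([517. , 126.8]), np.float64(7.3)] 115.4
side 124 25 [array([517.4, 127.4]), np.float64(7.4)] 127.3
side 148 24 [array([517.7, 127.7]), np.float64(7.1)] 151.2
side 154 42 [array([517.3, 130.5]), np.float64(9.8)] 158.3
```

View pics/z.png

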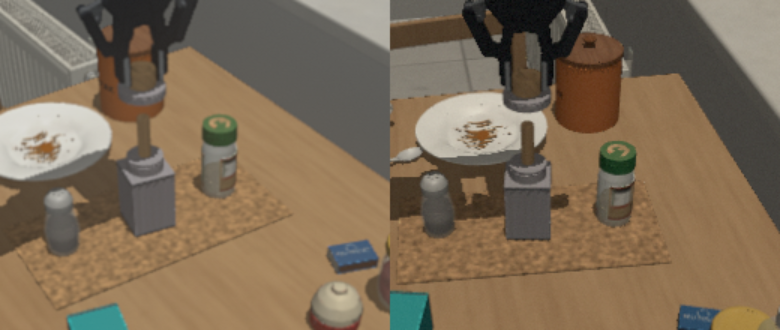

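The picture shows the outer lid held level above the knob, at (143,90) px in the left half and (527,98) px in the right. The inner lid is seated in the upright tin and the neighbours stand where they were, so I hand in.

```bash
python3 -c "
from station import robot
print(robot.job_done())"
```

```text
the job is handed in; nothing more can be done
None
```

I've handed in the job, with no verdict returned: the tin stands upright on the mat, the inner lid is seated, the outer lid is held level and clear above the knob, and the mill and jar look undisturbed; the timer was never approached. Early on, the tin slipped from the grip and dropped about 50 mm back onto the mat before I got it upright.

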